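Unload a finished lens barrel from the V-block and press the next one into it

ROBOT

A 7-joint arm with a two-finger parallel gripper is mounted at the origin on the work surface. World frame = base frame: x ahead of the robot, y to its left, z up, the work surface at z = 0. Lengths are in m, angles in rad, forces in N, time in s.
With the tool pointing down it reaches from about 0.425 to 0.875 m from the base axis. Payload 8.4 kg.
Tool frame: the origin (TCP) lies between the finger pads; the fingertips stand 8 mm ahead of it and the grasp point (between the pads) lies 11 mm behind it (tip_extent is the distance from the TCP to the fingertips, in m); z points along the fingers, y is the line along which they close (so a half turn about z gives the same grasp; the last joint's range is limited). The gripper opens to 87 mm and grips with 3 to 60 N. Pads are 19 mm wide; open, the fingers measure 117 mm over their backs; the gripper's body (75 mm by 190 mm) begins 51 mm behind the grasp point.
Start: joints at [-1.367, 0.333, 0.04, 1.465, -0.013, 1.343, -0.059], TCP at [0.194, 0.62, 0.231] pointing down, gripper open.
Joint ranges: [-2.58, 2.58], [-0.38, 2.09], [-1.3, 1.39], [0.25, 2.4], [-1.5, 4.64], [0.08, 2.09], [-2.65, 2.65]. Speed limits (rad/s): [2.22, 2.22, 2.79, 2.79, 3.14, 3.14, 3.14].

INTERFACE

Orientations are given as a 3x3 rotation matrix whose columns are the frame's x, y, z axes.
In Python, from workcell import * gives the robot as it stands.
- The arm moves only by the tool jog_arm, never from a script. Its argument "deltas" is text: rows parted by semicolons, each of 4 numbers parted by spaces: the shift along the tool's x, y, z in mm, then the turn about the tool's z in degrees. A call has 1 to 5 rows; each row shifts and turns the commanded pose from where the row before left it, along the tool's axes as they then stand; what a row does not reach is not made up. A row lasts 1/10 s, in which the tool goes at most 50 mm and 8.59 degrees, less where a joint would pass 70% of its speed; a pose out of reach is approached as far as the arm can. A call is refused whole if a number of a shift passes 50 or a number of a turn 8.59, either way. A call with a gripper value outside its range is refused whole. "gripper" is the finger opening in mm, from 0 to 87, set as the call begins (left out, the last holds). The fingers move at their own pace and stop on an object; "newtons" is the grip in N (left out, the last holds). Time passes only in rows, so rows that do not move let the fingers close. It gives the time, the measured TCP pose, the force, the opening and the grip force at its end, in the units of the state.
- state(): the state, without advancing time (a new reading comes with each control period).
- capture(name): name is "side" or "top" or "wrist"; returns the picture (420x560x3 uint8, blue, green, red); there is no depth.
- camera_info(name): a dict with "vfov" (degrees; the focal length in pixels is half the picture's height over the tangent of half this angle, whatever the lens; pixels are square), "cx", "cy" (the principal point, pixels), "T" (4x4, takes a point from camera to world coordinates); the wrist camera has in their place "T_tool_cam" (4x4, takes a point from camera to tool coordinates, whose origin is the TCP and whose axes are the flange's). Camera axes: x right, y up, looking along -z (the intrinsics and any distortion apply to the point x, -y, -z); pixel columns grow to the right and rows downward; lengths in m; the calibration is good to about 2 mm. A picture is of the moment at which its call begins: read the wrist's pose just before it. camera_info takes no time and is no camera call.
- job_done(): hands the job in; it is judged then, once.
The state is a dict: "clock": time; "q": joint angles; "dq": joint speeds; "joint_efforts": joint torques, N m; "position": TCP position; "tcp_rot": TCP orientation; "wrist_force": force on the tool from outside, world axes, zero at the start; "ft_torque": the same for the moment, N m; "gripper_width": opening from 0.0 (shut) to 1.0 (fully open); "gripper_force": force on a finger pad.
Only numpy, scipy, OpenCV 4.12 (cv2) and the standard library are available. Lean on these libraries where they do the work, as an engineer would, in place of code of your own. Each camera call takes 0.05 s, during which the arm holds its last target. There are 200 camera calls.

TASK

Lift the finished lens barrel out of the steel V-block and lay it, without dropping it, in the empty saddle of the wooden rack, its square flange on the same side as those of the barrels already there, and let go of it. Then lay the next barrel, the one lying on the table, in the V-block with its square flange at the end with the upright end plate, and press it straight down firmly (about a kilogram's push) so that it bears on both faces of the V. Finish while still pressing it down, do not let up at the end; leave everything else where it is.

Things in the scene. Friction and masses are not known exactly. Their poses are not given: they have to be found in the camera images.
- finished: Lens barrel: dark round tube 32 mm in diameter, 150 mm long, 0.18 to 0.34 kg, a 44 x 44 x 8 mm square aluminium flange on one end. Origin on the axis, mid-length; x along the axis to the flange (at +67 to +75 mm). Centre of mass at +8 mm. Starts in the V-block, flange towards the end plate.
- finished_flange (a point): centre of the finished barrel's square flange, on the axis, 71 mm from the barrel's origin
- next: Lens barrel: dark round tube 32 mm in diameter, 150 mm long, 0.18 to 0.34 kg, a 44 x 44 x 8 mm square aluminium flange on one end. Origin on the axis, mid-length; x along the axis to the flange (at +67 to +75 mm). Centre of mass at +8 mm. Starts on the table, heading varies; axis 19 mm high at mid-length, sloping up 2.4 degrees to the flange.
- next_flange (a point): centre of the next barrel's square flange, on the axis, 71 mm from the barrel's origin
- vblock: Fixed steel V-block, base plate 205 x 80 x 12 mm; place and yaw vary. Origin on the table under the V's middle; x along the V to the end plate, z up. Two V supports, 48 mm wide, 44 mm high, at x = -50 to -30 and +30 to +50 mm; open between them down to the base, room for fingers. Upright end plate 62 mm wide, 70 mm high, inner face at x = +97 mm.
- seat (a point): where a seated barrel's origin belongs: on the V's centre line midway between the supports, 48.6 mm above the table (32 mm tube on both faces of the 90 degree V, whose bottom line is 26 mm high); axes as the V-block. The flange then hangs free between the nearer support and the end plate
- flank_left: the V's 45 degree contact faces on the V-block's +y side (both supports); fixed, rigid; origin as the V-block
- flank_right: the V's 45 degree contact faces on the V-block's -y side (both supports); fixed, rigid; origin as the V-block
- rack: Fixed wooden rack, base board 130 x 250 x 10 mm; place and yaw vary. Origin on the table under its middle; x along the barrels to their flange side, z up. Three V saddles at y = -80, 0 (occupied) and +80 mm (empty), each two supports 40 mm high at x = -50 to -34 and +34 to +50 mm, open between them down to the board.
- free_saddle (a point): where the origin of a barrel lying in the empty saddle belongs, 44.6 mm above the table; axes as the rack (flange to +x)
- racked_a: barrel of the same kind already in the rack's middle saddle, flange at the rack's +x side; leave it
- racked_b: barrel of the same kind already in the rack's outer saddle; leave it
- glue: white glue bottle, 44 mm diameter, 110 mm high, origin under its foot; leave it
- tape: cardboard ring 66 mm across, 22 mm high, origin under its centre; leave it
- mug: white mug 80 mm across, 85 mm high, origin under its foot; leave it
- screwdriver: screwdriver lying flat beyond the V-block; leave it
- stick: flat wooden stick 200 x 14 x 10 mm lying flat at the robot's right, origin under its middle; leave it
- jar: clear jar 60 mm across, 60 mm high, origin under its foot; leave it
Mind the look-alikes: they are no part of the job. Leave any green look-alike of the finished alone.

How it is judged:
On the way, in this order (a step that is already met when the one before it is completed fails the run):
1. the finished barrel lies in the rack's empty saddle, flange on the same side as the others, released (x of finished in the frame of free_saddle between -0.022 and 0.022 m and y of finished in the frame of free_saddle between -0.005 and 0.005 m and z of finished in the frame of free_saddle between -0.004 and 0.004 m and x of finished_flange in the frame of free_saddle above 0.04 m and angle between the x axis of finished and the x axis of rack, either way round below 0.05 rad and contact force between the fingers and finished below 0.05 N and linear speed of finished below 0.03 m/s), for 0.2 s.
2. the next barrel lies in the V of the V-block, flange at the end-plate end (x of next in the frame of seat between -0.018 and 0.018 m and y of next in the frame of seat between -0.003 and 0.003 m and z of next in the frame of seat between -0.003 and 0.003 m and x of next_flange in the frame of seat above 0.04 m and angle between the x axis of next and the x axis of vblock, either way round below 0.05 rad), for 0.2 s.
At the end, for the whole second after the job is handed in: Finished barrel released, still, in the empty saddle (22 mm along, 5 across, 4 in height), flange on the others' side; next barrel still in the V (18 mm along, 3 across and in height), flange at the end plate, pressed by the fingers (over 3 N) and on each V face (over 3 N); both within 0.05 rad (all of step 1 and all of step 2 and contact force between next and flank_left above 3 N and contact force between next and flank_right above 3 N and contact force between the fingers and next above 3 N and linear speed of next below 0.03 m/s); the arm keeps its last pose, push and grip.
It fails at once if the finished barrel is dropped (falls more than about 25 mm) (linear speed of finished above 0.7 m/s and contact force between the fingers and finished below 0.05 N).
It fails at once if the next barrel is dropped (falls more than about 25 mm) (linear speed of next above 0.7 m/s and contact force between the fingers and next below 0.05 N).
It fails at once if a barrel already in the rack is shifted more than 15 mm (distance of any of racked_a, racked_b from where it was at the start of the episode above 0.015 m).
It fails at once if another thing on the table is shifted more than 30 mm (distance of any of glue, tape, mug, screwdriver, stick, jar from where it was at the start of the episode above 0.03 m).
It also fails if it takes over 64 s, if anything falls off the work surface, if the arm or the gripper's body presses on something with over 40 N, if the wrist force passes 120 N, or if a joint passes its speed limit or range.

## Working session

There is one attempt and no reset: what is moved stays moved. The work goes in short steps, Python scripts to look and compute and a tool call to move; the robot and the scene stay as the last step left them, time stands still between calls to the robot, and variables do not carry over. Pictures are saved under pics/ and viewed, at most 10 in all, crops included, and the job is handed in when it is done.

Besides the shell and the picture viewer there is one more tool, called after "Call:" as name(argument=value, ...) on one line, values as JSON. jog_arm: Moves the arm, as the interface text tells. Its arguments: {"type":"object","properties":{"deltas":{"type":"string"},"gripper":{"type":"number"},"newtons":{"type":"number"}},"required":["deltas"]}

```bash
mkdir -p pics; ls
python3 - <<'E'
from workcell import *
import cv2
s=state(); print({k:s[k] for k in('clock','position','tcp_rot','gripper_width','wrist_force')})
for n in('top','side','wrist'):
    cv2.imwrite(f'pics/{n}0.png',capture(n)); print(n,camera_info(n))
E
```

```text
pics
{'clock': 0.0, 'position': array([0.19371991, 0.61996645, 0.22963401]), 'tcp_rot': array([[-9.54496160e-01,  2.98222934e-01, -4.03678565e-04],
       [ 2.98223192e-01,  9.54494799e-01, -1.61441499e-03],
       [-9.61464823e-05, -1.66133921e-03, -9.99998615e-01]]), 'gripper_width': 0.9971078920561619, 'wrist_force': array([-0.57383285,  0.56897395, -0.2048624 ])}
top {'vfov': 42.89396536954996, 'cx': 284.3552708352137, 'cy': 207.5354407195489, 'T': array([[ 0.0244079 ,  0.98994577, -0.13932558,  0.31102275],
       [-0.999674  ,  0.02521367,  0.00402098, -0.04043684],
       [ 0.00749346,  0.13918202,  0.99023846,  1.32261059],
       [ 0.        ,  0.        ,  0.        ,  1.        ]])}
side {'vfov': 48.749342330443724, 'cx': 280.9913629576318, 'cy': 201.4919086887177, 'T': array([[ 0.90276135,  0.27059998, -0.33436147,  0.08427812],
       [-0.42984069,  0.53844603, -0.7247847 , -0.91568463],
       [-0.01609112,  0.79802978,  0.60240315,  0.79863993],
       [ 0.        ,  0.        ,  0.        ,  1.        ]])}
wrist {'vfov': 66.25851715993717, 'cx': 273.73701289003725, 'cy': 216.25280128698483, 'T_tool_cam': array([[-9.94022966e-06,  9.65368382e-01,  2.60890566e-01,
         7.25008457e-02],
       [ 9.99999549e-01, -2.38271151e-04,  9.19771320e-04,
         4.95876009e-04],
       [ 9.50080846e-04,  2.60890458e-01, -9.65367944e-01,
        -1.54810425e-01],
       [ 0.00000000e+00,  0.00000000e+00,  0.00000000e+00,
         1.00000000e+00]])}
```

View pics/top0.png

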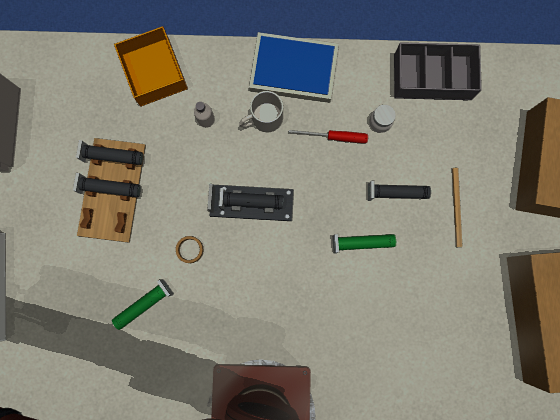

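View pics/side0.png

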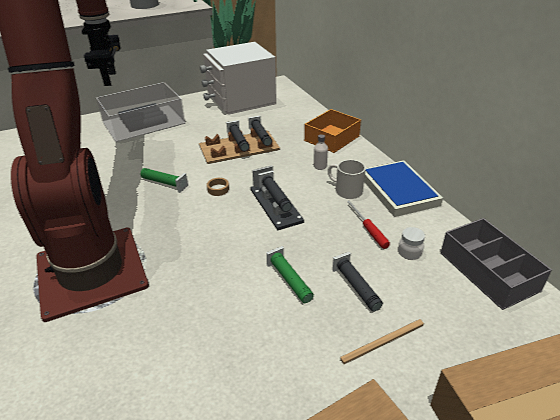

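The top view shows the finished barrel in the V-block at (250,200), with its flange on the left at (222,198). The next barrel is the dark one at (400,191), flange (372,191). The empty saddle is at (104,220), and the racked barrels' flanges are on the left at about (82,150) and (80,184).
Look-alikes for the finished barrel: green barrels (365,242) and (142,305), racked barrels (112,155) and (108,187), next (400,191). I choose (250,200), because it is dark and lies in the steel V-block.

```bash
cat > h.py <<'E'
import numpy as np, cv2
from workcell import *
def ray(n,px,st=None):
    c=camera_info(n); f=210/np.tan(np.radians(c['vfov']/2))
    if n=='wrist':
        T=np.eye(4); T[:3,:3]=st['tcp_rot']; T[:3,3]=st['position']; T=T@c['T_tool_cam']
    else: T=c['T']
    px=np.atleast_2d(px).astype(float)
    d=np.c_[(px[:,0]-c['cx'])/f,-(px[:,1]-c['cy'])/f,-np.ones(len(px))]@T[:3,:3].T
    return T[:3,3],d
def plane(n,px,z,st=None):
    o,d=ray(n,px,st); return o+d*((z-o[2])/d[:,2])[:,None]
def tomove(st,p,yaw=None):
    """tool-frame mm to world point; turn (deg) to bring tool y onto heading yaw (mod 180)"""
    R=st['tcp_rot']; m=R.T@(np.array(p)-st['position'])*1e3
    if yaw is None: return m.round(1)
    v=R.T@np.array([np.cos(yaw),np.sin(yaw),0]); a=np.degrees(np.arctan2(-v[0],v[1])); a=(a+90)%180-90
    return m.round(1),round(a,2)
E
python3 - <<'E'
from h import *
for k,p,z in [('fin',[[222,198],[284,202]],.0486),('vb base',[[209,219],[213,184],[294,188],[292,221]],.012),('next',[[372,191],[430,192]],.02),
 ('rackcorners',[[95,138],[146,144],[131,241],[78,237]],.01),('saddle',[[86,218],[121,222]],.04),('rackA',[[80,184],[140,189]],.0446)]:
    print(k,plane('top',p,z)[:,:2].round(3).tolist())
im=cv2.imread('pics/top0.png')
a=cv2.resize(im[130:250,70:310],None,fx=3,fy=3,interpolation=cv2.INTER_CUBIC)
b=cv2.resize(im[165:235,330:450],None,fx=3,fy=3,interpolation=cv2.INTER_CUBIC)
o=np.zeros((600,720,3),np.uint8);o[:360]=a;o[370:580,:360]=b
cv2.imwrite('pics/crop.png',o)
E
```

```text
fin [[0.51, 0.105], [0.504, -0.044]]
vb base [[0.462, 0.139], [0.55, 0.133], [0.545, -0.069], [0.462, -0.065]]
next [[0.541, -0.262], [0.542, -0.405]]
rackcorners [[0.66, 0.435], [0.648, 0.306], [0.403, 0.328], [0.41, 0.459]]
saddle [[0.454, 0.432], [0.446, 0.347]]
rackA [[0.536, 0.451], [0.527, 0.305]]
```

View pics/crop.png

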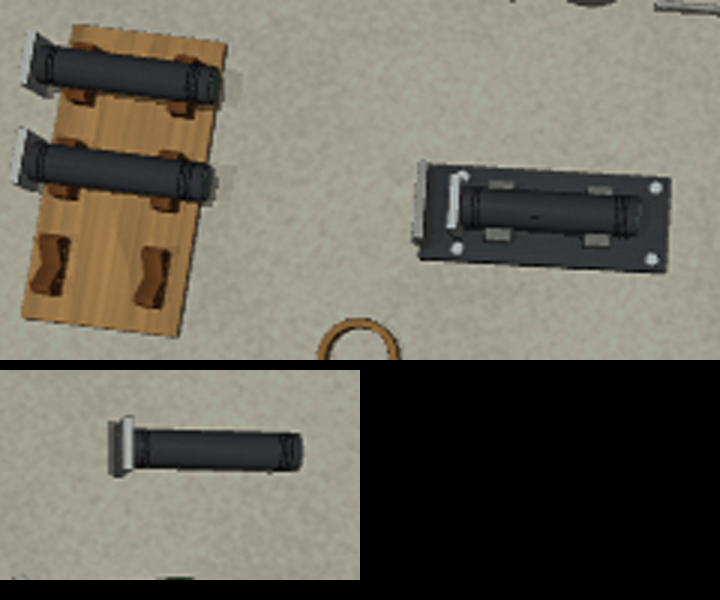

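The crop confirms the choice: the dark barrel on the steel V-block, crop (550,212), flange next to the end plate. The empty saddle is the bottom one at crop (50–155,270), and next is the dark barrel at crop (210,450). I'll turn the tool and look at the rack from above on the way.

Call:
jog_arm(deltas="0 0 0 8.5;0 0 0 8.5;0 0 0 8.5;0 0 0 8.5;0 0 0 8.5")

```text
clock: 0.65
position: [0.1938, 0.6202, 0.2302]
tcp_rot: [[-0.497, 0.868, -0.0], [0.868, 0.497, -0.001], [-0.001, -0.0, -1.0]]
wrist_force: [0.1, -0.3, -0.6]
gripper_width: 0.998
gripper_force: 0.0
```

Call:
jog_arm(deltas="0 0 0 8.5;0 0 0 8.5;0 0 0 8.5;0 0 0 8.5;0 0 0 0")

```text
clock: 1.15
position: [0.1937, 0.6203, 0.2302]
tcp_rot: [[0.069, 0.998, -0.0], [0.998, -0.069, -0.001], [-0.001, 0.0, -1.0]]
wrist_force: [-0.7, 0.2, -0.2]
gripper_width: 0.998
gripper_force: 0.0
```

Call:
jog_arm(deltas="-33 43 0 0;-33 43 0 0;-33 43 0 0;-33 43 0 0;-33 43 0 0")

```text
clock: 1.65
position: [0.3827, 0.4536, 0.2306]
tcp_rot: [[0.062, 0.998, -0.0], [0.998, -0.062, 0.0], [0.0, -0.0, -1.0]]
wrist_force: [1.1, 1.2, -0.3]
gripper_width: 1.003
gripper_force: 0.0
```

Call:
jog_arm(deltas="-33 43 0 0;0 0 0 0;0 0 0 0;0 0 0 0")

```text
clock: 2.05
position: [0.4179, 0.4232, 0.2303]
tcp_rot: [[0.063, 0.998, -0.001], [0.998, -0.063, 0.0], [0.0, -0.001, -1.0]]
wrist_force: [-0.4, -0.2, 0.0]
gripper_width: 0.999
gripper_force: 0.0
```

Run:
```python
from h import *
import pickle
s=state(); cv2.imwrite('pics/w1.png',capture('wrist')); pickle.dump(s,open('w1.pkl','wb'))
print(s['clock'],s['position'],s['tcp_rot'],s['q'].round(2) if hasattr(s['q'],'round') else s['q'])
```

```text
2.05 [0.41791212 0.42320704 0.230349  ] [[ 6.31448052e-02  9.98004123e-01 -7.09445592e-04]
 [ 9.98004369e-01 -6.31447104e-02  1.55280905e-04]
 [ 1.10173247e-04 -7.17834984e-04 -9.99999736e-01]] [-1.19  0.23  0.38  1.62 -0.09  1.31 -0.86]
```

View pics/w1.png

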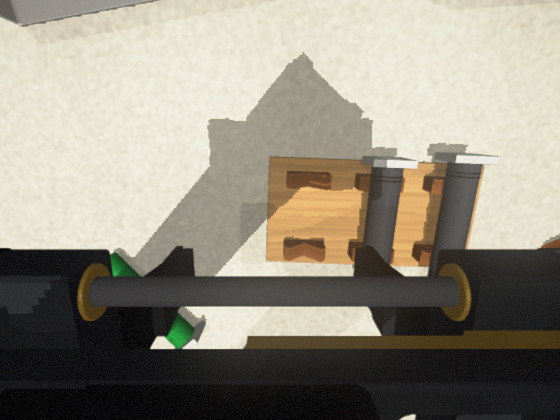

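The wrist view shows the empty saddle's supports at (310,180) and (304,248), and the board's left corners at about (268,156) and (266,262). The racked barrels are at (380,220) and (455,220).

Run:
```python
from h import *
import pickle
s=pickle.load(open('w1.pkl','rb')); im=cv2.imread('pics/w1.png'); hsv=cv2.cvtColor(im,cv2.COLOR_BGR2HSV)
m=cv2.inRange(hsv,(5,70,30),(25,255,255)); m[270:]=0;m[:140]=0;m[:,:240]=0
# edges of board
L=[];Rr=[]
for r in range(164,256,2):
    c=np.flatnonzero(m[r]); L.append([c[0],r])
Tp=[[c,np.flatnonzero(m[:,c])[0]] for c in range(275,355,2)]
Bt=[[c,np.flatnonzero(m[:255+20,c])[-1]+1] for c in range(272,340,2)]
def line(P):
    vx,vy,x,y=cv2.fitLine(np.float32(P),cv2.DIST_HUBER,0,.01,.01).ravel(); return np.array([x,y]),np.array([vx,vy])
def X(a,b):
    t=np.linalg.solve(np.c_[a[1],-b[1]],b[0]-a[0]); return a[0]+t[0]*a[1]
l,t,b=line(L),line(Tp),line(Bt)
c1,c2=X(l,t),X(l,b); print('px',c1,c2)
W=plane('wrist',[c1,c2],.01,s); print(W, np.linalg.norm(W[0]-W[1]))
d=(W[0]-W[1]);h=np.arctan2(d[1],d[0]); print('head left edge',np.degrees(h))
w=plane('wrist',[t[0]-40*t[1],t[0]+40*t[1]],.01,s); d2=w[1]-w[0]; print('head top', np.degrees(np.arctan2(d2[1],d2[0]))+90)
u=np.array([np.cos(h),np.sin(h),0]);v=np.array([-u[1],u[0],0])
fs=(W[0]+W[1])/2-v*.045; print('free saddle (wrist)',fs)
# saddles: dark brown
dk=cv2.inRange(hsv,(0,90,20),(20,255,110)); 
n,_,st,ce=cv2.connectedComponentsWithStats(dk[140:270,240:345]); 
for i in range(1,n):
    if st[i][4]>60: print(st[i]+[240,140,0,0,0],ce[i]+[240,140], plane('wrist',ce[i]+[240,140],.03,s))
# top camera
im=cv2.imread('pics/top0.png');hsv=cv2.cvtColor(im,cv2.COLOR_BGR2HSV)
m=cv2.inRange(hsv,(8,70,60),(25,255,255));m[:,:70]=0;m[:,150:]=0;m[:130]=0;m[245:]=0
L=[[c,np.flatnonzero(m[:,c])[-1]+.5] for c in range(82,128,2)]
R=[[np.flatnonzero(m[r])[-1]+.5,r] for r in range(200,238,2)]
Lf=[[np.flatnonzero(m[r])[0]-.5,r] for r in range(200,234,2)]
l,r,f=line(L),line(R),line(Lf); c1,c2=X(l,f),X(l,r); W=plane('top',[c1,c2],.01); print(W,np.linalg.norm(W[0]-W[1]))
d=W[0]-W[1];h=np.arctan2(d[1],d[0]);u=np.array([np.cos(h),np.sin(h),0]);v=np.array([-u[1],u[0],0])
print('top',np.degrees(h),(W[0]+W[1])/2-v*.045)
for q in(r,f):
    w=plane('top',[q[0]-20*q[1],q[0]+20*q[1]],.01);e=w[1]-w[0];print(np.degrees(np.arctan2(e[1],e[0])))
```

```text
px [269.28137 156.56876] [265.97812 261.47525]
[[0.41408983 0.46496492 0.01      ]
 [0.40127576 0.33558174 0.01      ]] 0.13001617407729762
head left edge 84.3438872595502
head top 84.42757707610949
free saddle (wrist) [0.45246371 0.39583824 0.01      ]
[286 171  45  14 496] [306.28427419 177.07056452] [[0.45385419 0.44164148 0.03      ]]
[284 239  41  10 237] [303.61181435 242.80590717] [[0.44789834 0.36476119 0.03      ]]
[[0.41314676 0.46335394 0.01      ]
 [0.40098412 0.33414951 0.01      ]] 0.12977563807448375
top 84.62231361073388 [0.45186737 0.3945343  0.01      ]
-5.822391350802721
-5.786466756824583
```

Call:
jog_arm(deltas="-42 14 0 0;-42 14 0 0;-42 14 0 0;-42 14 0 0;-42 14 0 0")

```text
clock: 2.6
position: [0.4742, 0.2078, 0.2306]
tcp_rot: [[0.063, 0.998, 0.0], [0.998, -0.063, 0.0], [0.0, 0.0, -1.0]]
wrist_force: [0.5, 0.1, -0.6]
gripper_width: 1.001
gripper_force: 0.0
```

Call:
jog_arm(deltas="-42 14 0 0;-42 14 0 0;-30 14 0 0;0 0 0 0;0 0 0 0")

```text
clock: 3.1
position: [0.5089, 0.0923, 0.2306]
tcp_rot: [[0.066, 0.998, 0.0], [0.998, -0.066, 0.0], [0.0, -0.0, -1.0]]
wrist_force: [0.1, -0.7, 0.2]
gripper_width: 1.001
gripper_force: 0.0
```

Run:
```python
from h import *
import pickle
s=state(); cv2.imwrite('pics/w2.png',capture('wrist')); pickle.dump(s,open('w2.pkl','wb'))
print(s['clock'],s['position'],s['tcp_rot'][:,0])
```

```text
3.1 [0.50889249 0.09226829 0.23059184] [6.56446328e-02 9.97843038e-01 2.29633037e-04]
```

View pics/w2.png

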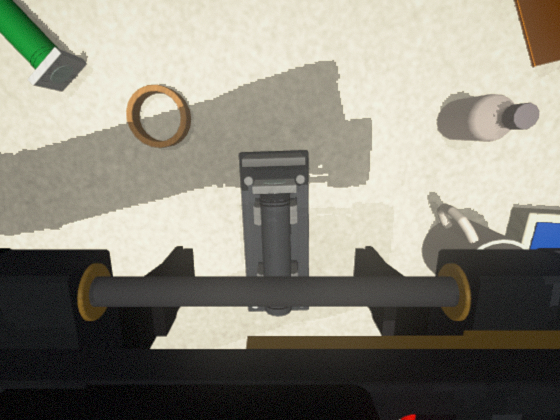

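The wrist view shows the V-block base between columns ~243 and ~308. The end plate is at row ~158, the flange at row ~188, and the tube spans columns 262–291.

```bash
cat >> h.py <<'E'
def line(P):
    vx,vy,x,y=cv2.fitLine(np.float32(P),cv2.DIST_HUBER,0,.01,.01).ravel(); return np.array([x,y]),np.array([vx,vy])
def axisfrom(n,A,B,z,s=None):
    "midline of two image lines, on plane z: returns points + heading deg"
    out=[]
    for P in(A,B):
        a=line(P); w=plane(n,[a[0]-20*a[1],a[0]+20*a[1]],z,s); d=w[1]-w[0]; d=d if d[1]>0 else -d
        out.append((w.mean(0),np.degrees(np.arctan2(d[1],d[0]))))
    return out
E
python3 - <<'E'
from h import *
import pickle
s=pickle.load(open('w2.pkl','rb')); g=cv2.cvtColor(cv2.imread('pics/w2.png'),cv2.COLOR_BGR2GRAY)
print(g[232,236:320]); print(g[150:215,300][::1]); print(g[175:205,276])
rows=range(205,240,2)
dg=np.abs(np.diff(g.astype(int),axis=1))
A=[[np.argmax(dg[r,236:252])+236.5+.0,r] for r in rows];B=[[np.argmax(dg[r,300:318])+300.5,r] for r in rows]
print(axisfrom('wrist',A,B,.012,s))
print(A[::6],B[::6])
t=cv2.cvtColor(cv2.imread('pics/top0.png'),cv2.COLOR_BGR2GRAY).astype(int); dt=np.abs(np.diff(t,axis=0)); cols=range(220,290,3)
A=[[c,np.argmax(dt[178:192,c])+178.5] for c in cols];B=[[c,np.argmax(dt[212:226,c])+212.5] for c in cols]
print(axisfrom('top',A,B,.012)); print(A[::8],B[::8])
print(t[200,205:300]); print(t[190:212,268], t[190:212,240])
E
```

```text
[236 235 232 223 218 216 217 149  99  94  97  94  96  98  94  96  95  97
  94  94  90  95  93  93  96  80  66  70  75  79  78  77  87  82  86  86
  90  86  92  93  89  88  85  86  81  84  83  83  77  77  74  72  67  61
  64  85  93  97  95  92  96  94  97  96  96  93  94  88  94  97  95  91
 100 194 217 214 213 215 214 220 220 220 219 220]
[ 74  67  73  81  82  79  87 114 136 132 132 131 124 123 113  74  63  70
  65  66  68  70  74  71  89 141 161 159 163 157 160 162 159 140  77  78
  99  98  98  97  93  99  96  97 104  95  99  99  99 104  97  96 102  98
  99  97 100  94  94  93  92  96  96  96  95]
[ 69  72  73  70  85  95 103 106 127 105 115 155 163 162 160 157 162 154
 119  67  60  70  68  66  66  66  65  69  83  84]
[(array([0.46733281, 0.05813526, 0.012     ]), np.float64(87.86830055227276)), (array([0.54725113, 0.05362208, 0.012     ]), np.float64(87.85115610515294))]
[[np.float64(241.5), 205], [np.float64(241.5), 217], [np.float64(242.5), 229]] [[np.float64(308.5), 205], [np.float64(308.5), 217], [np.float64(308.5), 229]]
[(array([0.5468882 , 0.03953152, 0.012     ]), np.float64(88.19806998750741)), (array([0.46603191, 0.04498924, 0.012     ]), np.float64(88.35315029140234))]
[[220, np.float64(184.5)], [244, np.float64(185.5)], [268, np.float64(187.5)]] [[220, np.float64(216.5)], [244, np.float64(218.5)], [268, np.float64(219.5)]]
[160 155 156 136 132 129  49  41  42  46  51  50  48  52 101 175 167 131
  38  47  49  48  32  40  33  49  49  48  48  48  48  48  49  50  50  50
  50  52  52  51  52  53  53  53  52  54  54  53  53  54  54  55  54  54
  53  54  53  54  54  54  54  53  54  53  53  53  53  52  53  51  31  45
  37  35  54  51  51  53  64  49  48  50  54  53  53  54  51  64 127 163
 160 154 154 156 152]
[ 55  53  83  97  83  34  39  47  48  50  53  53  52  49  47  43  34  18
  98 103 103  89] [ 75  97 102  30  38  43  47  50  54  54  50  48  46  41  37  25  54  54
  50  51  41  49]
```

V axis: x ≈ 0.5067 at y = 0.042, heading ≈ 88°, and the two cameras agree to under 1 mm. Seat y ≈ 0.036. Free saddle: (0.452, 0.395), heading 84.4°. Going for the finished barrel.

Call:
jog_arm(deltas="0 0 0 -1.8;-26 0 0 0;-26 0 0 0;0 0 40 0;0 0 40 0")

```text
clock: 3.65
position: [0.5078, 0.0413, 0.1505]
tcp_rot: [[0.033, 0.999, 0.003], [0.999, -0.033, 0.002], [0.002, 0.003, -1.0]]
wrist_force: [0.3, 1.1, -0.5]
gripper_width: 0.998
gripper_force: 0.0
```

Call:
jog_arm(deltas="0 0 35 0;0 0 25 0;0 0 0 0;0 0 0 0")

```text
clock: 4.05
position: [0.5071, 0.0407, 0.091]
tcp_rot: [[0.033, 0.999, -0.001], [0.999, -0.033, -0.0], [-0.0, -0.001, -1.0]]
wrist_force: [0.6, -0.2, 0.8]
gripper_width: 1.002
gripper_force: 0.0
```

Call:
jog_arm(deltas="0 0 25 0;0 0 20 0;0 0 8 0;0 0 0 0;0 0 0 0")

```text
clock: 4.55
position: [0.5081, 0.0398, 0.0389]
tcp_rot: [[0.035, 0.999, 0.002], [0.999, -0.035, 0.001], [0.001, 0.002, -1.0]]
wrist_force: [0.2, -0.4, 0.7]
gripper_width: 0.995
gripper_force: 0.0
```

Call:
jog_arm(deltas="0 0 0 0;0 0 0 0;0 0 0 0;0 0 0 0;0 0 0 0", gripper=20, newtons=30)

```text
clock: 5.05
position: [0.5071, 0.0394, 0.0376]
tcp_rot: [[0.036, 0.999, 0.0], [0.999, -0.036, 0.0], [0.0, 0.0, -1.0]]
wrist_force: [-0.2, -0.4, -0.3]
gripper_width: 0.633
gripper_force: 0.0
```

Call:
jog_arm(deltas="0 0 0 0;0 0 0 0;0 0 0 0;0 0 0 0;0 0 0 0")

```text
clock: 5.55
position: [0.5079, 0.0394, 0.0378]
tcp_rot: [[0.036, 0.999, 0.001], [0.999, -0.036, -0.0], [-0.0, 0.001, -1.0]]
wrist_force: [4.6, -0.1, -1.3]
gripper_width: 0.357
gripper_force: 30.0
```

Call:
jog_arm(deltas="0 0 0 0;0 0 -5 0;0 0 -10 0;0 0 -20 0;0 0 -25 0")

```text
clock: 6.05
position: [0.5057, 0.0391, 0.0978]
tcp_rot: [[0.036, 0.999, -0.003], [0.999, -0.036, -0.001], [-0.001, -0.003, -1.0]]
wrist_force: [0.3, 0.9, -2.4]
gripper_width: 0.361
gripper_force: 30.0
```

Call:
jog_arm(deltas="0 0 -30 0;0 0 -30 0;0 0 0 0;0 0 0 0;0 0 0 0")

```text
clock: 6.55
position: [0.5061, 0.0394, 0.1565]
tcp_rot: [[0.036, 0.999, -0.002], [0.999, -0.036, -0.0], [-0.001, -0.002, -1.0]]
wrist_force: [-0.3, 0.0, -2.8]
gripper_width: 0.358
gripper_force: 30.0
```

Run:
```python
from h import *
import pickle
s=state(); cv2.imwrite('pics/w3.png',capture('wrist')); pickle.dump(s,open('w3.pkl','wb'))
print(s['position'],s['tcp_rot'],s['gripper_width'],s['gripper_force'],s['ft_torque'],s['wrist_force'])
cv2.imwrite('pics/t3.png',capture('top'))
```

```text
[0.50606139 0.03936588 0.15652341] [[ 3.56571811e-02  9.99361790e-01 -2.13943878e-03]
 [ 9.99363939e-01 -3.56582318e-02 -4.54978272e-04]
 [-5.30976505e-04 -2.12185472e-03 -9.99997608e-01]] 0.3575122655750114 29.98078716918826 [-0.12496182  0.09888895  0.0415543 ] [-0.33399716  0.01415985 -2.81165658]
```

View pics/w3.png

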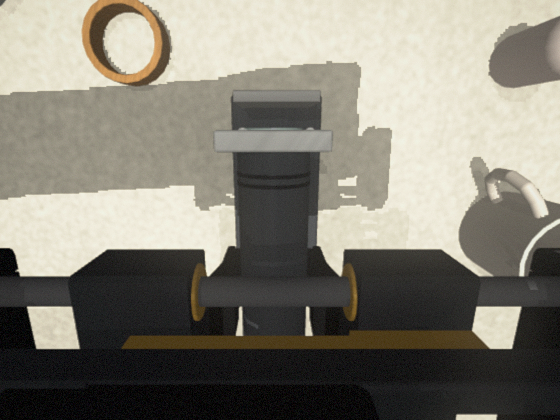

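The barrel is held level, with its flange's top face at rows 131–151, columns 215–332. The V-block below it is now empty.

Run:
```python
from h import *
import pickle
s=pickle.load(open('w3.pkl','rb')); R=s['tcp_rot'];p=s['position']
for px in([273,131],[273,141],[273,151],[215,141],[332,141]):
    o,d=ray('wrist',[px],s); o=R.T@(o-p);d=R.T@d[0]
    print(px,(o+d*((-.033-o[2])/d[2]))*1e3)
# base of the vblock, now also visible: far end of base, endplate
g=cv2.cvtColor(cv2.imread('pics/w3.png'),cv2.COLOR_BGR2GRAY);print(g[85:150,245])
print(plane('wrist',[[276,91],[276,103]],.07,s))
t=cv2.cvtColor(cv2.imread('pics/top0.png'),cv2.COLOR_BGR2GRAY)
print(plane('top',[[293,205]],.012),plane('top',[[208.5,200],[220.5,198]],.07))
# go to above free saddle: TCP on axis +offset
```

```text
[273, 131] [ 71.22565564  -1.53108333 -33.        ]
[273, 141] [ 67.66042945  -1.53325786 -33.        ]
[273, 151] [ 64.03834104  -1.53546707 -33.        ]
[215, 141] [ 67.66097906 -22.92313893 -33.        ]
[332, 141] [ 67.65987029  20.22858094 -33.        ]
[147 148 144 149 138 119 135 142 140 137 138 136 134 130 129 128 107  77
  77  78  77  73  78  65  65  61  66  71  73  66  72  65  70  67  67  63
  66  70  69  66  67  63  78 119 144 130 143 158 164 161 161 161 160 164
 158 160 159 157 159 157 156 155 160 158 156]
[[0.50974026 0.13700893 0.07      ]
 [0.50947042 0.12903707 0.07      ]]
[[ 0.5023121 -0.0670179  0.012    ]] [[0.50070683 0.13452506 0.07      ]
 [0.50622581 0.10633425 0.07      ]]
```

Call:
jog_arm(deltas="0 0 0 3.5;20 -5 0 0;37 -9 0 0;37 -9 0 0;37 -9 0 0")

```text
clock: 7.15
position: [0.4871, 0.1739, 0.1567]
tcp_rot: [[0.097, 0.995, -0.001], [0.995, -0.097, -0.001], [-0.001, -0.001, -1.0]]
wrist_force: [0.2, 0.3, -2.7]
gripper_width: 0.356
gripper_force: 30.0
```

Call:
jog_arm(deltas="37 -9 0 0;37 -9 0 0;37 -9 0 0;37 -9 0 0;37 -9 0 0")

```text
clock: 7.65
position: [0.4602, 0.3624, 0.1563]
tcp_rot: [[0.097, 0.995, -0.001], [0.995, -0.097, -0.002], [-0.002, -0.001, -1.0]]
wrist_force: [0.8, -0.3, -2.7]
gripper_width: 0.357
gripper_force: 30.0
```

Call:
jog_arm(deltas="25 -7 0 0;11 -4 0 0;0 0 0 0;0 0 0 0;0 0 0 0")

```text
clock: 8.15
position: [0.4545, 0.3962, 0.1575]
tcp_rot: [[0.099, 0.995, 0.0], [0.995, -0.099, -0.001], [-0.001, 0.0, -1.0]]
wrist_force: [0.6, 1.0, -2.4]
gripper_width: 0.361
gripper_force: 30.0
```

Run:
```python
from h import *
P=[]
for i in range(3): s=state(); P.append(s['position']); g=capture('top')
cv2.imwrite('pics/t4.png',g); print(np.array(P),s['q']); print(tomove(s,[.4528,.3985,.0336],np.radians(84.4-90)))
# held barrel check vs. racked ones: wrist
w=capture('wrist'); cv2.imwrite('pics/w4.png',np.hstack([cv2.resize(g[130:250,60:160],(400,480),interpolation=2),cv2.resize(w[60:260,180:380],(400,400))[:, :]][:1]+[cv2.copyMakeBorder(cv2.resize(w[60:260,180:480],(400,267)),0,213,0,0,0)]))
```

```text
[[0.45452499 0.39615723 0.15748881]
 [0.4544476  0.39643841 0.15762976]
 [0.45434507 0.39676679 0.15773245]] [-1.16597759  0.30218693  0.45455005  1.69630202 -0.14186883  1.17578136
 -0.77364035]
(array([  1.6,  -1.7, 124.1]), np.float64(-0.08))
```

View pics/w4.png

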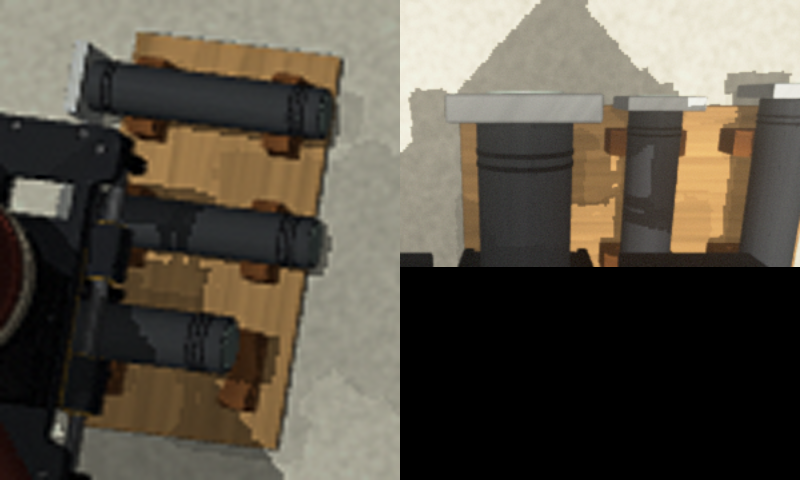

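The barrel is held parallel to the racked ones, above the empty saddle, with its flange on the same side. Lowering.

Call:
jog_arm(deltas="2 -1.5 25 0;0 0 30 0;0 0 25 0;0 0 20 0;0 0 0 0")

```text
clock: 8.85
position: [0.4509, 0.3988, 0.0549]
tcp_rot: [[0.097, 0.995, -0.003], [0.995, -0.097, -0.004], [-0.004, -0.003, -1.0]]
wrist_force: [-1.2, -0.2, -2.9]
gripper_width: 0.359
gripper_force: 30.0
```

Call:
jog_arm(deltas="0 0 10 0;0 0 4 0;0 0 0 0;0 0 0 0;0 0 0 0")

```text
clock: 9.35
position: [0.4526, 0.4007, 0.0442]
tcp_rot: [[0.097, 0.995, 0.001], [0.995, -0.097, 0.001], [0.001, 0.001, -1.0]]
wrist_force: [-0.7, 0.1, -2.6]
gripper_width: 0.356
gripper_force: 30.0
```

Good. About 10 mm left, so down in small steps.

Call:
jog_arm(deltas="0 0 3 0;0 0 3 0;0 0 0 0;0 0 0 0")

```text
clock: 9.75
position: [0.4522, 0.4003, 0.0374]
tcp_rot: [[0.097, 0.995, -0.0], [0.995, -0.097, -0.0], [-0.0, -0.0, -1.0]]
wrist_force: [0.7, -0.1, -2.6]
gripper_width: 0.363
gripper_force: 30.0
```

Call:
jog_arm(deltas="0 0 2 0;0 0 0 0;0 0 2 0;0 0 0 0;0 0 0 0")

```text
clock: 10.25
position: [0.4532, 0.4006, 0.0341]
tcp_rot: [[0.097, 0.995, 0.001], [0.995, -0.097, 0.001], [0.001, 0.001, -1.0]]
wrist_force: [2.4, 0.0, 1.5]
gripper_width: 0.359
gripper_force: 30.0
```

Seated contact is felt. Releasing.

Call:
jog_arm(deltas="0 0 0.5 0;0 0 0 0;0 0 0 0")

```text
clock: 10.55
position: [0.4533, 0.4007, 0.0339]
tcp_rot: [[0.097, 0.995, 0.001], [0.995, -0.097, 0.001], [0.001, 0.001, -1.0]]
wrist_force: [2.4, -1.6, 5.4]
gripper_width: 0.358
gripper_force: 30.0
```

Call:
jog_arm(deltas="0 0 0 0;0 0 0 0;0 0 0 0;0 0 0 0;0 0 0 0", gripper=56)

```text
clock: 11.05
position: [0.452, 0.4004, 0.0329]
tcp_rot: [[0.097, 0.995, -0.0], [0.995, -0.097, -0.0], [-0.0, -0.0, -1.0]]
wrist_force: [0.4, 0.4, -0.7]
gripper_width: 0.633
gripper_force: 0.0
```

Call:
jog_arm(deltas="0 0 -10 0;0 0 -20 0;0 0 -35 0;0 0 -45 0;0 0 -45 0")

```text
clock: 11.55
position: [0.4521, 0.4, 0.1902]
tcp_rot: [[0.097, 0.995, -0.0], [0.995, -0.097, -0.0], [-0.0, -0.0, -1.0]]
wrist_force: [1.2, 0.9, 0.3]
gripper_width: 0.643
gripper_force: 0.0
```

Call:
jog_arm(deltas="0 0 -45 0;-30 5 0 0;-30 5 0 0;0 0 0 0;0 0 0 0", gripper=87)

```text
clock: 12.05
position: [0.4566, 0.3393, 0.234]
tcp_rot: [[0.098, 0.995, 0.0], [0.995, -0.098, 0.001], [0.001, 0.0, -1.0]]
wrist_force: [0.3, -0.1, -0.3]
gripper_width: 0.968
gripper_force: 0.0
```

Run:
```python
from h import *
import pickle
s=state(); w=capture('wrist'); t=capture('top'); cv2.imwrite('pics/w5.png',w); cv2.imwrite('pics/t5.png',t); pickle.dump(s,open('w5.pkl','wb'))
print(s['clock'],s['position'],s['tcp_rot'][:,0])
cv2.imwrite('pics/v5.png',np.vstack([w[:260], t[120:260,:]]))
```

```text
12.05 [0.45663859 0.33927114 0.23397092] [0.09808184 0.99517753 0.00127666]
```

View pics/v5.png

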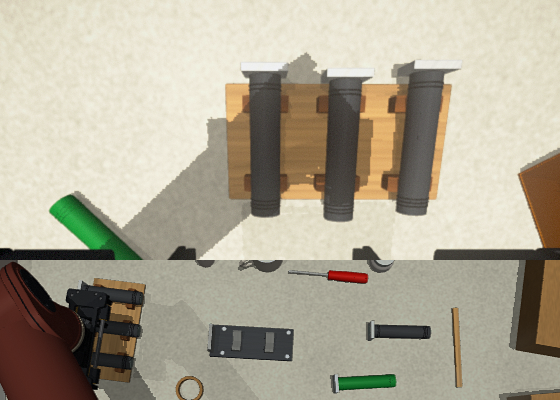

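The finished barrel lies in the empty saddle, flange on the same side as the others; its tube spans wrist columns 250–281. On to the next barrel, seen in the top strip at (400,331), flange at left.

Call:
jog_arm(deltas="0 0 0 -6;-44 6 0 0;-44 6 0 0;-44 6 0 0;-44 6 0 0")

```text
clock: 12.65
position: [0.4818, 0.1632, 0.2331]
tcp_rot: [[-0.01, 1.0, -0.0], [1.0, 0.01, -0.0], [-0.0, -0.0, -1.0]]
wrist_force: [1.7, 1.1, -0.1]
gripper_width: 1.0
gripper_force: 0.0
```

Call:
jog_arm(deltas="-44 6 0 0;-44 6 0 0;-44 6 0 0;-44 6 0 0;-44 6 0 0")

```text
clock: 13.15
position: [0.514, -0.0566, 0.2334]
tcp_rot: [[-0.009, 1.0, 0.001], [1.0, 0.009, 0.0], [0.0, 0.001, -1.0]]
wrist_force: [0.9, 0.8, -0.1]
gripper_width: 0.999
gripper_force: 0.0
```

Call:
jog_arm(deltas="-44 6 0 0;-44 6 0 0;-44 6 0 0;-44 6 0 0;-44 6 0 0")

```text
clock: 13.65
position: [0.5465, -0.2761, 0.2328]
tcp_rot: [[-0.011, 1.0, -0.0], [1.0, 0.011, -0.0], [-0.0, -0.0, -1.0]]
wrist_force: [1.2, 0.5, 0.5]
gripper_width: 1.0
gripper_force: 0.0
```

Call:
jog_arm(deltas="0 0 0 0;0 0 0 0;0 0 0 0")

```text
clock: 13.95
position: [0.546, -0.274, 0.2327]
tcp_rot: [[-0.01, 1.0, -0.001], [1.0, 0.01, 0.001], [0.001, -0.001, -1.0]]
wrist_force: [-0.4, 0.7, -0.6]
gripper_width: 0.997
gripper_force: 0.0
```

Run:
```python
from h import *
import pickle
s5=pickle.load(open('w5.pkl','rb')); g=cv2.cvtColor(cv2.imread('pics/w5.png'),cv2.COLOR_BGR2GRAY).astype(int)
d=np.diff(g,axis=1); rows=list(range(112,170,3))
A=[[np.argmin(d[r,235:260])+235.5,r] for r in rows];B=[[np.argmax(d[r,270:290])+270.5,r] for r in rows]
print('finished tube edges',A[::5],B[::5],axisfrom('wrist',A,B,.0446,s5)); print('flange y',g[58:82,263],plane('wrist',[[263,62],[263,76]],.0666,s5))
s=state(); w=capture('wrist'); cv2.imwrite('pics/w6.png',w); pickle.dump(s,open('w6.pkl','wb'))
print(s['clock'],s['position'],s['tcp_rot'][:,0])
n,l,st,c=cv2.connectedComponentsWithStats(cv2.inRange(cv2.cvtColor(w,cv2.COLOR_BGR2GRAY)[:248],0,105))
for i in range(1,n):
    if st[i,4]>200: print(st[i],c[i].round())
t=cv2.cvtColor(cv2.imread('pics/top0.png'),cv2.COLOR_BGR2GRAY).astype(int);dt=np.diff(t,axis=0);cols=range(380,420,2)
A=[[c,np.argmin(dt[178:192,c])+178.5] for c in cols];B=[[c,np.argmax(dt[192:204,c])+192.5] for c in cols]
print('next top',axisfrom('top',A,B,.019),t[188,362:436])
```

```text
finished tube edges [[np.float64(240.5), 112], [np.float64(249.5), 127], [np.float64(249.5), 142], [np.float64(249.5), 157]] [[np.float64(287.5), 112], [np.float64(279.5), 127], [np.float64(279.5), 142], [np.float64(279.5), 157]] [(array([0.43668489, 0.40502469, 0.0446    ]), np.float64(83.24852492791727)), (array([0.46672609, 0.39131039, 0.0446    ]), np.float64(84.63758225729337))]
flange y [227 228 227 227 223 238 240 240 239 240 240 239 225 123  94  99 108 106
 103 103 105 103 104 106] [[0.45862593 0.47140103 0.0666    ]
 [0.45735381 0.45954931 0.0666    ]]
13.95 [ 0.546029   -0.27396154  0.23273419] [-9.95995941e-03  9.99950265e-01  5.15891601e-04]
[486   0  32  73 805] [502.  29.]
[ 508    0   52   82 3256] [539.  42.]
[378  80  21  92 598] [387. 126.]
[ 153   92   31  135 1410] [168. 158.]
[ 258  186   28   62 1578] [271. 216.]
[ 465  229   95   19 1751] [513. 238.]
next top [(array([ 0.55915317, -0.31932611,  0.019     ]), np.float64(91.47797551717687)), (array([ 0.52548816, -0.32956397,  0.019     ]), np.float64(89.43400594960247))] [152 150 153 152  87  78  52  54  76 138 172 166  87  47  48  36  32  33
  51  50  49  49  49  49  48  47  47  47  50  48  48  47  47  47  49  47
  48  48  47  46  46  47  47  48  47  47  47  47  48  47  47  46  47  46
  47  47  47  46  47  47  44  25  28  22  47  31  47  41  72 168 162 160
 159 162]
```

View pics/w6.png

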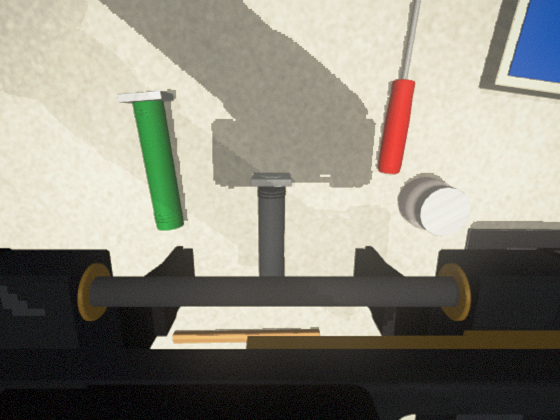

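Next barrel: flange top at (272,178), tube columns 258–285, the only dark barrel in view. The green look-alike at (158,160) stays put.

Run:
```python
from h import *
import pickle
s=pickle.load(open('w6.pkl','rb')); g=cv2.cvtColor(cv2.imread('pics/w6.png'),cv2.COLOR_BGR2GRAY).astype(int); d=np.diff(g,axis=1); rows=list(range(200,244,3))
A=[[np.argmin(d[r,250:266])+250.5,r] for r in rows];B=[[np.argmax(d[r,278:294])+278.5,r] for r in rows]
print(A[::5],B[::5],axisfrom('wrist',A,B,.0205,s)); print(g[168:192,272])
print('flange wrist',plane('wrist',[[272,174],[272,181]],.044,s)); print('top flange/end',plane('top',[[371,191],[374.,191]],.044),plane('top',[[430.5,192]],.016))
# V block empty, top
t=cv2.cvtColor(cv2.imread('pics/t5.png'),cv2.COLOR_BGR2GRAY).astype(int);dt=np.abs(np.diff(t,axis=0)); cols=range(220,286,3)
A=[[c,np.argmax(dt[178:192,c])+178.5] for c in cols];B=[[c,np.argmax(dt[212:226,c])+212.5] for c in cols]
print(axisfrom('top',A,B,.012))
```

```text
[[np.float64(257.5), 200], [np.float64(257.5), 215], [np.float64(257.5), 230]] [[np.float64(284.5), 200], [np.float64(284.5), 215], [np.float64(284.5), 230]] [(array([ 0.52583646, -0.30809535,  0.0205    ]), np.float64(89.81619336155518)), (array([ 0.55747614, -0.30555753,  0.0205    ]), np.float64(89.39321546368367))]
[156 155 155 148 128 104 105 104 117 128 110 131 163 161 157 143 143 133
 100  73  69  72  76  68]
flange wrist [[ 0.54266503 -0.24820462  0.044     ]
 [ 0.5427293  -0.25572673  0.044     ]]
top flange/end [[ 0.53682779 -0.25503528  0.044     ]
 [ 0.5370153  -0.26232933  0.044     ]] [[ 0.5430554  -0.40765257  0.016     ]]
[(array([0.54680603, 0.02310041, 0.012     ]), np.float64(88.48642231623279)), (array([0.46559419, 0.034611  , 0.012     ]), np.float64(88.19510299315097))]
```

Call:
jog_arm(deltas="0 0 0 1;-26 -2 0 0;-26 -2 0 0;0 0 45 0;0 0 45 0")

```text
clock: 14.5
position: [0.5418, -0.3278, 0.1434]
tcp_rot: [[0.01, 1.0, 0.004], [1.0, -0.01, -0.001], [-0.001, 0.004, -1.0]]
wrist_force: [0.5, 1.2, -0.5]
gripper_width: 0.997
gripper_force: 0.0
```

Call:
jog_arm(deltas="0 0 40 0;0 0 30 0;0 0 0 0;0 0 0 0;0 0 0 0")

```text
clock: 15.0
position: [0.5421, -0.3279, 0.0754]
tcp_rot: [[0.009, 1.0, 0.003], [1.0, -0.009, -0.001], [-0.001, 0.003, -1.0]]
wrist_force: [0.9, 0.3, -0.2]
gripper_width: 0.999
gripper_force: 0.0
```

Call:
jog_arm(deltas="2 0 25 0;0 0 20 0;0 0 12 0;0 0 6 0;0 0 0 0")

```text
clock: 15.5
position: [0.541, -0.3257, 0.0105]
tcp_rot: [[0.01, 1.0, 0.0], [1.0, -0.01, -0.0], [-0.0, 0.0, -1.0]]
wrist_force: [-0.1, -0.4, 0.5]
gripper_width: 1.0
gripper_force: 0.0
```

Call:
jog_arm(deltas="0 0 0 0;0 0 0 0;0 0 0 0;0 0 0 0;0 0 0 0", gripper=20, newtons=30)

```text
clock: 16.0
position: [0.5409, -0.3256, 0.0102]
tcp_rot: [[0.01, 1.0, 0.0], [1.0, -0.01, -0.0], [-0.0, 0.0, -1.0]]
wrist_force: [-0.3, -0.1, -0.2]
gripper_width: 0.632
gripper_force: 0.0
```

Call:
jog_arm(deltas="0 0 0 0;0 0 0 0;0 0 0 0;0 0 0 0;0 0 0 0")

```text
clock: 16.5
position: [0.541, -0.3256, 0.0102]
tcp_rot: [[0.01, 1.0, 0.0], [1.0, -0.01, -0.0], [-0.0, 0.0, -1.0]]
wrist_force: [1.1, -0.2, 0.6]
gripper_width: 0.355
gripper_force: 30.0
```

Call:
jog_arm(deltas="0 0 -5 0;0 0 -15 0;0 0 -30 0;0 0 -40 0;0 0 -40 0")

```text
clock: 17.0
position: [0.5401, -0.3256, 0.1421]
tcp_rot: [[0.01, 1.0, -0.001], [1.0, -0.01, 0.0], [0.0, -0.001, -1.0]]
wrist_force: [1.3, 0.2, -1.8]
gripper_width: 0.36
gripper_force: 30.0
```

Call:
jog_arm(deltas="0 0 -20 0;0 0 0 1.6;0 0 0 0;0 0 0 0")

```text
clock: 17.4
position: [0.5401, -0.3249, 0.1588]
tcp_rot: [[0.037, 0.999, -0.002], [0.999, -0.037, 0.001], [0.001, -0.002, -1.0]]
wrist_force: [-0.1, -0.7, -3.0]
gripper_width: 0.359
gripper_force: 30.0
```

Run:
```python
from h import *
s=state(); w=capture('wrist'); cv2.imwrite('pics/w7.png',w)
print(s['clock'],s['position'],s['tcp_rot'][:,0],s['gripper_force'],s['wrist_force'],tomove(s,[.5067,.039,s['position'][2]],np.radians(-1.9)))
R=s['tcp_rot'];p=s['position']; g=cv2.cvtColor(w,cv2.COLOR_BGR2GRAY); print(g[115:165,273])
for r in (131,141,151):
    o,d=ray('wrist',[[273,r]],s); o=R.T@(o-p);d=R.T@d[0]; print(r,(o+d*((-.034-o[2])/d[2]))[0]*1e3)
```

```text
17.4 [ 0.54009798 -0.32490883  0.15883   ] [3.74104576e-02 9.99299588e-01 8.89749488e-04] 29.998109936714172 [-0.12912419 -0.67594334 -3.04152242] (array([362.4, -47. ,   0.4]), np.float64(-0.24))
[150 149 150 154 152 155 156 151 131 158 163 118 118 144 151 162 160 158
 159 158 159 159 160 160 157 158 159 161 157 161 156 156 148 121  85  67
  62  67  60  63  61  68  61  67  59  64  64  62  65  62]
131 71.2300318147239
141 67.69411988063437
151 64.10181339256788
```

Call:
jog_arm(deltas="20 -2 0 0;40 -5 0 0;40 -5 0 0;40 -5 0 0;40 -5 0 0")

```text
clock: 17.95
position: [0.5245, -0.1433, 0.159]
tcp_rot: [[0.038, 0.999, -0.002], [0.999, -0.038, -0.0], [-0.0, -0.002, -1.0]]
wrist_force: [0.8, 0.8, -2.8]
gripper_width: 0.355
gripper_force: 30.0
```

Call:
jog_arm(deltas="40 -5 0 0;40 -5 0 0;40 -5 0 0;40 -5 0 0;21 -5 0 0")

```text
clock: 18.45
position: [0.5063, 0.0408, 0.1591]
tcp_rot: [[0.033, 0.999, -0.002], [0.999, -0.033, 0.0], [0.0, -0.002, -1.0]]
wrist_force: [0.1, 1.0, -2.5]
gripper_width: 0.361
gripper_force: 30.0
```

Call:
jog_arm(deltas="0 0 0 0;0 0 0 0;0 0 0 0")

```text
clock: 18.75
position: [0.5072, 0.0356, 0.1597]
tcp_rot: [[0.039, 0.999, -0.001], [0.999, -0.039, -0.001], [-0.001, -0.001, -1.0]]
wrist_force: [0.0, -0.6, -1.9]
gripper_width: 0.358
gripper_force: 30.0
```

Call:
jog_arm(deltas="2 0 25 -0.3;0 0 30 0;0 0 25 0;0 0 20 0;0 0 0 0")

```text
clock: 19.25
position: [0.5057, 0.0371, 0.0578]
tcp_rot: [[0.034, 0.999, -0.004], [0.999, -0.034, -0.003], [-0.003, -0.004, -1.0]]
wrist_force: [-1.1, -0.6, -1.8]
gripper_width: 0.356
gripper_force: 30.0
```

Call:
jog_arm(deltas="0 0 8 0;0 0 0 0;0 0 0 0;0 0 0 0")

```text
clock: 19.65
position: [0.508, 0.039, 0.0528]
tcp_rot: [[0.032, 0.999, 0.001], [0.999, -0.032, 0.001], [0.001, 0.001, -1.0]]
wrist_force: [-0.2, -0.1, -2.2]
gripper_width: 0.357
gripper_force: 30.0
```

Call:
jog_arm(deltas="0 -1 5 0;0 0 3 0;0 0 0 0;0 0 0 0")

```text
clock: 20.05
position: [0.5063, 0.0389, 0.044]
tcp_rot: [[0.032, 0.999, -0.0], [0.999, -0.032, -0.0], [-0.0, -0.0, -1.0]]
wrist_force: [-0.1, -0.7, -2.4]
gripper_width: 0.358
gripper_force: 30.0
```

Call:
jog_arm(deltas="0 0 2 0;0 0 0 0;0 0 2 0;0 0 0 0;0 0 0 0")

```text
clock: 20.55
position: [0.5072, 0.0391, 0.0404]
tcp_rot: [[0.032, 0.999, 0.001], [0.999, -0.032, 0.0], [0.0, 0.001, -1.0]]
wrist_force: [2.4, 0.7, 1.7]
gripper_width: 0.359
gripper_force: 30.0
```

Call:
jog_arm(deltas="0 0 1 0;0 0 0 0;0 0 0 0")

```text
clock: 20.85
position: [0.5077, 0.0391, 0.0398]
tcp_rot: [[0.032, 0.999, 0.002], [0.999, -0.032, 0.0], [0.0, 0.002, -1.0]]
wrist_force: [2.5, 1.0, 6.2]
gripper_width: 0.359
gripper_force: 30.0
```

Call:
jog_arm(deltas="0 0 0 0;0 0 0 0;0 0 0 0;0 0 0 0;0 0 0 0", gripper=56)

```text
clock: 21.35
position: [0.5061, 0.0389, 0.0389]
tcp_rot: [[0.032, 0.999, -0.001], [0.999, -0.032, -0.0], [-0.0, -0.001, -1.0]]
wrist_force: [0.0, -0.1, 0.1]
gripper_width: 0.631
gripper_force: 0.0
```

Call:
jog_arm(deltas="0 0 -10 0;0 0 -20 0;0 0 -25 0;0 0 0 0;0 0 0 0")

```text
clock: 21.85
position: [0.5069, 0.0393, 0.0948]
tcp_rot: [[0.032, 0.999, 0.001], [0.999, -0.032, 0.001], [0.001, 0.001, -1.0]]
wrist_force: [-0.0, 0.4, 0.3]
gripper_width: 0.643
gripper_force: 0.0
```

Run:
```python
from h import *
import pickle
s=state(); w=capture('wrist'); pickle.dump(s,open('w8.pkl','wb')); cv2.imwrite('pics/w8.png',w)
print(s['clock'],s['position'],s['tcp_rot'][:,0],s['wrist_force'])
g=cv2.cvtColor(w,cv2.COLOR_BGR2GRAY).astype(int)
print(g[60:190:1,276])
cv2.imwrite('pics/v8.png',np.hstack([w[40:330,160:400],cv2.resize(capture('side')[140:240,220:320],(290,290),interpolation=2)]))
```

```text
21.85 [0.50686852 0.03926196 0.09482017] [0.03210021 0.99948405 0.00109832] [-0.04189739  0.40887854  0.33113892]
[145 146 147 153 151 154 154 152 151 148 144 147 144 147 150 136 119 127
 140 139 136 134 137 133 132 132 131 132 126 131 124 106  84  75  75  75
  78  73  74  71  68  71  63  62  59  65  65  61  61  61  61  62  57  63
  60  57  59  67  64  63  63  60  61  63  81 119 139 145 157 159 162 159
 159 159 160 164 161 160 163 159 145 112  61  61  57  58  65  60  59  60
  58  62  62  63  62  62  62  63  57  37  38  50  55  60  58  52  42  43
  51  60  58  60  55  62  57  60  58  54  59  55  54  56  54  56  54  60
  57  53  59  52]
```

View pics/v8.png

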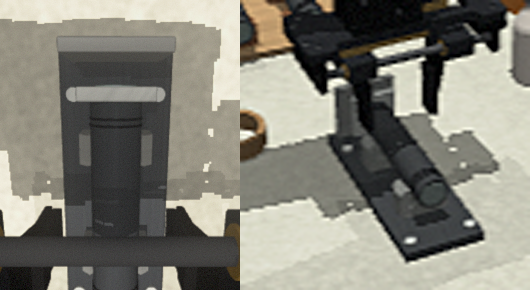

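The next barrel lies in the V, flange (v8 pixel (115,94)) next to the end plate (115,45). Closing the fingers, then pressing from above.

Run:
```python
from h import *
import pickle
s=pickle.load(open('w8.pkl','rb'))
a=plane('wrist',[[276,91],[276,125],[276,141]],.0706,s)[:,1]; print(a,'flange->plate',a[0]-(a[1]+a[2])/2,'want .026')
```

```text
[0.13033952 0.11327958 0.10493509] flange->plate 0.021232183656769474 want .026
```

Call:
jog_arm(deltas="0 0 0 0;0 0 0 0;0 0 0 0;0 0 0 0;0 0 0 0", gripper=0, newtons=20)

```text
clock: 22.45
position: [0.5064, 0.0389, 0.094]
tcp_rot: [[0.032, 0.999, -0.0], [0.999, -0.032, -0.0], [-0.0, -0.0, -1.0]]
wrist_force: [-0.6, -0.1, 0.4]
gripper_width: 0.275
gripper_force: 0.0
```

Call:
jog_arm(deltas="0 0 0 0;0 0 0 0;0 0 10 0;0 0 5 0;0 0 0 0")

```text
clock: 22.95
position: [0.5057, 0.0388, 0.0779]
tcp_rot: [[0.032, 0.999, -0.002], [0.999, -0.032, -0.001], [-0.001, -0.002, -1.0]]
wrist_force: [0.5, -1.5, 0.1]
gripper_width: 0.011
gripper_force: 0.0
```

Call:
jog_arm(deltas="0 0 0 0;0 0 2.5 0;0 0 0 0;0 0 2 0;0 0 0 0")

```text
clock: 23.45
position: [0.5064, 0.039, 0.0744]
tcp_rot: [[0.032, 0.999, -0.0], [0.999, -0.032, -0.0], [-0.0, -0.0, -1.0]]
wrist_force: [-0.5, 0.4, 0.4]
gripper_width: 0.006
gripper_force: 0.0
```

Call:
jog_arm(deltas="0 0 1 0;0 0 0 0;0 0 0 0;0 0 0 0")

```text
clock: 23.85
position: [0.5065, 0.039, 0.0736]
tcp_rot: [[0.032, 0.999, 0.0], [0.999, -0.032, 0.0], [0.0, 0.0, -1.0]]
wrist_force: [-0.5, 0.2, -0.3]
gripper_width: 0.006
gripper_force: 0.0
```

Call:
jog_arm(deltas="0 0 1 0;0 0 0 0;0 0 0 0;0 0 0 0")

```text
clock: 24.25
position: [0.5066, 0.039, 0.073]
tcp_rot: [[0.032, 0.999, 0.0], [0.999, -0.032, 0.0], [0.0, 0.0, -1.0]]
wrist_force: [-1.9, -0.2, 7.0]
gripper_width: 0.007
gripper_force: 3.1
```

Call:
jog_arm(deltas="0 0 1 0;0 0 0 0;0 0 0 0;0 0 0 0")

```text
clock: 24.65
position: [0.5068, 0.039, 0.0727]
tcp_rot: [[0.033, 0.999, -0.0], [0.999, -0.033, 0.001], [0.001, -0.0, -1.0]]
wrist_force: [-6.5, -0.9, 19.6]
gripper_width: 0.004
gripper_force: 9.7
```

Call:
jog_arm(deltas="0 -0.3 -0.5 0;0 0 0 0;0 0 0 0;0 0 0 0;0 0 0 0")

```text
clock: 25.15
position: [0.5066, 0.039, 0.0729]
tcp_rot: [[0.032, 0.999, 0.001], [0.999, -0.032, 0.001], [0.001, 0.001, -1.0]]
wrist_force: [-2.4, -0.5, 11.6]
gripper_width: 0.009
gripper_force: 5.6
```

Call:
jog_arm(deltas="0 0 0 0;0 0 0 0;0 0 0 0;0 0 0 0;0 0 0 0")

```text
clock: 25.65
position: [0.5066, 0.039, 0.0728]
tcp_rot: [[0.032, 0.999, 0.001], [0.999, -0.032, 0.001], [0.001, 0.001, -1.0]]
wrist_force: [-3.5, -1.4, 11.6]
gripper_width: 0.005
gripper_force: 5.6
```

```bash
python3 -c "
from workcell import *
print(job_done())"
```

```text
the job is handed in; nothing more can be done
None
```

I've handed the job in, though it returned no verdict: the finished barrel is released in the rack's empty saddle, flange on the same side as the others, and the next barrel is in the V-block, flange at the end plate, pressed down at a steady 11.6 N (25.7 s of 64 s used).

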